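# Set the feed mill's burr dial three clicks off its stop

### The arm

A 6-joint arm with a two-finger parallel gripper is mounted at the origin on a cart in front of the work surface, level with it; the furniture and walls round the work are solid. World frame = base frame: x ahead of the robot, y to its left, z up, the work surface at z = 0. Lengths are in m, angles in degrees, forces in N, time in s.
With the tool pointing down it reaches from about 0.325 to 0.85 m from the base axis. Payload 15.5 kg.
Tool frame: the origin (TCP) lies midway between the tips of the shut fingers; the grasp point (between the pads) lies 19 mm behind it; y points along the fingers, x is the direction in which the jaws open and shut, and the axes are right-handed (so a half turn about y gives the same grasp; the last joint's range is limited). The gripper opens to 91 mm and grips with 3 to 60 N. Pads are 32 mm wide; open, the fingers measure 118 mm over their backs; the gripper's body (76 mm by 178 mm) begins 60 mm behind the grasp point.
Start: joints at [-79.383, 28.281, 77.091, -0, 74.628, -5.472], TCP at [0.173, -0.601, 0.214] pointing down, gripper open.
Joint ranges: [-166.48, 166.48], [-47.26, 123.95], [12.59, 153.08], [-70.14, 250.14], [6.76, 159.57], [-176.63, 176.63]. Speed limits (degrees/s): [108.29, 108.29, 147.25, 172.46, 172.46, 172.46].

### API

Orientations are given as a 3x3 rotation matrix whose columns are the frame's x, y, z axes.
In Python, from bench import ctrl gives the robot as it stands. The module is installed in compiled form; this text tells all that it offers. Calls block until the motion is done:
- ctrl.goto(position, orientation): joint-space move of the TCP to a pose.
- ctrl.move_l(position, vel=0.15, ori=None, contact_N=None): straight line of the TCP; ori=None keeps the orientation; vel is the mean speed in m/s. With contact_N (N) it stops when the force on the tool has changed by that much, and returns True; else False.
- ctrl.movej(angles): joint-space move.
- ctrl.command_gripper(opening): opening from 0.0 (shut) to 1.0 (fully open); the grip force is fixed at half the most; returns when the fingers have stopped.
- ctrl.sleep(seconds).
- ctrl.ik(position, orientation): joint angles nearest the present ones, or None.
- ctrl.read_camera(name): name is "scene" or "top" or "wrist"; returns the picture (384x512x3 uint8, blue, green, red); there is no depth.
- ctrl.camera_params(name): a dict with "fx", "fy", "cx", "cy" (pixels), "pose" (4x4, takes a point from camera to world coordinates); the wrist camera has in their place "T_tool_cam" (4x4, takes a point from camera to tool coordinates, whose origin is the TCP and whose axes are the tool frame's). Camera axes: x right, y up, looking along -z (the intrinsics and any distortion apply to the point x, -y, -z); pixel columns grow to the right and rows downward; lengths in m; the calibration is good to about 2 mm. A picture is of the moment at which its call begins: read the wrist's pose just before it. camera_params takes no time and is no camera call.
A pose or a line that the arm cannot do raises ctrl.MotionError and nothing moves.
- ctrl.sign_off(): hands the job in, once; it reports no verdict.
Readings, each from a call of its own:
- ctrl.current_t(): time.
- ctrl.current_q(): joint angles.
- ctrl.current_dq(): joint speeds.
- ctrl.current_effort(): joint torques, N m.
- ctrl.current_tool_pos(): TCP position.
- ctrl.current_eef_rot(): TCP orientation.
- ctrl.current_contact_force(): force on the tool from outside, world axes, zero at the start.
- ctrl.current_wrist_torque(): the same for the moment, N m.
- ctrl.current_grip_width(): opening from 0.0 (shut) to 1.0 (fully open).
Only numpy, scipy, OpenCV 4.12 (cv2) and the standard library are available. Lean on these libraries where they do the work, as an engineer would, in place of code of your own. Each camera call takes 0.05 s, during which the arm holds its last target. There are 200 camera calls.

### The job

Set the grinding gap of the green feed mill: turn the black dial clockwise, gently, until you feel it come up against its stop (it must not be forced any harder than that), then turn it back three clicks. Finally swing the lock lever with the red post all the way over from the green mark to the red mark and let go, leaving the pot and the jar on the bench where they are.

Things in the scene. Friction and masses are not known exactly. Their poses are not given: they have to be found in the camera images.
- mill: Green feed mill fixed to the bench; origin on the bench under the dial's upright axis, x toward the hopper at its back, z up. Housing: x -120 to 60 mm, y +-60 mm, deck 75 mm high. Spout to x = -140 mm, open hopper x 58 to 138 mm (top at 100 mm), folded crank to y = 128 mm at 42 mm height. The lock lever is on the deck at -x. It is the only green machine here.
- dial_mid (a point): On the dial's axis, 108 mm above the bench. The dial is a round ribbed black knob 49 mm in diameter, free to grip 90 to 118 mm above the bench (top 120 mm); a 33 mm radius collar below it ends at 82 mm. This point is fixed to the mill (axes as mill) and does not turn with the dial, whose angle is neither reported nor marked.
- dial_top (a point): On the dial's axis at its top, 120 mm above the bench; fixed to the mill. Turning clockwise seen from above closes the burrs. 15 clicks a turn, 24 degrees (0.419 rad) each; let go, the dial settles in the nearest click. It starts 4 to 7 clicks before the stop. A click takes about 0.13 N m.
- seat (a point): Centre of the sprung burr seat, hidden in the mill on the dial's axis, 40 mm above the bench. The burrs touching is the dial's stop: it lies at a click, and turning on past it takes at once over 0.2 N m, then 3 N m more per rad. 0.25 to 0.45 N m is a firm feel of the stop; at 0.7 N m (0.2 rad past it) the burrs are damaged.
- burr (a point): Centre of the moving burr, hidden inside the mill; it does not turn but rises 0.1 mm for each click anticlockwise. Its height over seat is the grinding gap: 0 at the stop, 0.3 mm at three clicks back, negative when forced past the stop. Far too little to be seen or measured from outside.
- lock (a joint): Angle of the lock lever: 0 (starts at 0 to 0.1) unlocked, at the green mark on the mill's +y side; swings anticlockwise seen from above to 1.4 rad, its end stop: locked, at the red mark on the -y side. Stays where left; needs about 1.5 N at the post. Locked, it bars the dial from turning; it cannot be swung over while the dial stands between clicks.
- lock_pivot (a point): On the upright axis of the lock lever, 55 mm from the dial's axis toward the mill's -x, 79 mm above the bench; fixed to the mill, axes as mill. Unlocked the lever points 0.7 rad to the +y side of the mill's -x, locked 0.7 rad to its -y side.
- lock_post (a point): On the axis of the lever's upright round red post, 45 mm from the pivot, 99 mm above the bench and 12 mm below the post's top; the post is 12 mm in diameter and free 87 to 111 mm above the bench. The point moves with the lever.
- pot: Small terracotta pot, loose, 74 mm wide and 65 mm high, origin at the centre of its underside. To be left alone.
- jar: Clear glass jar with a red lid, loose, 74 mm wide and 92 mm high, origin at the centre of its underside. To be left alone.

How it is judged (in metres and radians):
On the way, in this order (a step that is already met when the one before it is completed fails the run):
1. the dial has been turned clockwise to its stop (burrs touching: gap under 0.012 mm) (z of burr in the frame of seat below 1.2e-05 m), for 0.1 s.
2. the dial has been turned back three clicks (gap 0.27 to 0.33 mm) while the lever is still unlocked (under 0.5 rad) (z of burr in the frame of seat between 0.00027 and 0.00033 m and value of joint lock below 0.5 rad), for 0.2 s.
At the end, for the whole second after the job is handed in: The dial rests three clicks back from its stop (burr gap 0.27 to 0.33 mm), the lock lever is over at the locked end (joint above 1.25 rad of 1.4), and the pot and the jar are within 20 mm of where they stood (z of burr in the frame of seat between 0.00027 and 0.00033 m and value of joint lock above 1.25 rad and distance of each of pot, jar from where it was at the start of the episode below 0.02 m); the robot touches nothing.
It fails at once if the dial is forced past its stop (burrs pressed together by more than 0.048 mm, about 0.2 rad or 0.7 N m at the dial) (z of burr in the frame of seat below -4.8e-05 m).
It fails at once if the pot or the jar is pushed more than 20 mm or tipped (distance of any of pot, jar from where it was at the start of the episode above 0.02 m or angle between any of pot, jar's own z axis and vertical above 0.4 rad).
It also fails if it takes over 72 s, if anything falls off the work surface, if the arm or the gripper's body presses on something with over 40 N, if the wrist force passes 120 N, or if a joint passes its speed limit or range.

## Working session

There is one attempt and no reset: what is moved stays moved. The work goes in short steps, each a Python script; the robot and the scene stay as the last script left them, time stands still between calls to the robot, and variables do not carry over. Pictures are saved under pics/ and viewed, about 8 in all and at most 12, crops included, and the job is handed in when it is done.

```bash
mkdir -p pics; python3 - <<'E'
from bench import ctrl
import cv2,numpy as np
for n in("scene","top"):
    p=ctrl.camera_params(n);print(n,p)
    cv2.imwrite(f"pics/{n}0.png",ctrl.read_camera(n))
print(ctrl.camera_params("wrist"))
print(ctrl.current_eef_rot(),ctrl.current_t())
E
```

```text
scene {'fx': 395.10692488429737, 'fy': 395.10692488429737, 'cx': 251.40021664227223, 'cy': 192.00708120224772, 'pose': array([[-0.84561914,  0.33532397, -0.41531447,  0.13147649],
       [-0.5336215 , -0.55040977,  0.64210371,  0.66067953],
       [-0.01328038,  0.76459592,  0.64437312,  0.69173951],
       [ 0.        ,  0.        ,  0.        ,  1.        ]])}
top {'fx': 446.6627418328657, 'fy': 446.6627418328657, 'cx': 247.82723604452372, 'cy': 187.02855853394152, 'pose': array([[-0.00551842,  0.98899736, -0.14783018,  0.32936318],
       [-0.99994719, -0.00673929, -0.00775895,  0.08575786],
       [-0.00866985,  0.14777956,  0.98898232,  1.23307202],
       [ 0.        ,  0.        ,  0.        ,  1.        ]])}
{'fx': 272.2042720075349, 'fy': 272.2042720075349, 'cx': 255.96075739021936, 'cy': 193.18975297883674, 'T_tool_cam': array([[ 9.99999292e-01, -7.79231386e-04, -8.99834303e-04,
        -3.14078114e-04],
       [-6.89305764e-04,  2.37214622e-01, -9.71457023e-01,
        -1.71184262e-01],
       [ 9.70443657e-04,  9.71456955e-01,  2.37213916e-01,
         6.62649793e-02],
       [ 0.00000000e+00,  0.00000000e+00,  0.00000000e+00,
         1.00000000e+00]])}
[[ 2.77144055e-01 -2.47414748e-04  9.60828346e-01]
 [-9.60827731e-01  1.08902326e-03  2.77144158e-01]
 [-1.11493397e-03 -9.99999376e-01  6.40933719e-05]] 0.1
```

View pics/top0.png

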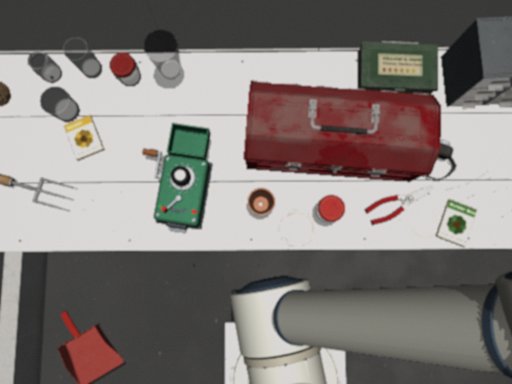

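View pics/scene0.png

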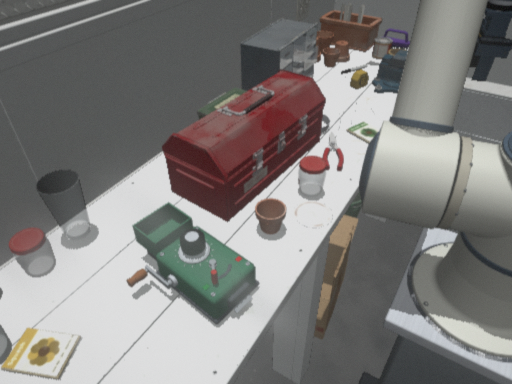

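Top view: the mill is at (182,180), dial at about (181,176), hopper up-image, crank on the left, and the red post at about (166,209). The pot is at (261,202) and the jar at (330,208). The scene view agrees. Next I'll get a rough position by casting rays, then take a close look.

```bash
cat > h.py <<'E'
from bench import ctrl
import cv2,numpy as np
def ray(n,u,v,pose=None):
    p=ctrl.camera_params(n)
    T=p["pose"] if pose is None else pose@p["T_tool_cam"]
    d=T[:3,:3]@np.array([(u-p["cx"])/p["fx"],-(v-p["cy"])/p["fy"],-1])
    return T[:3,3],d
def onz(n,u,v,z,pose=None):
    o,d=ray(n,u,v,pose); return o+d*(z-o[2])/d[2]
def tool():
    T=np.eye(4);T[:3,:3]=ctrl.current_eef_rot();T[:3,3]=ctrl.current_tool_pos();return T
def down(a):  # tool y down, jaw x-axis at angle a (rad) in world
    x=np.array([np.cos(a),np.sin(a),0]);y=np.array([0,0,-1.]);return np.stack([x,y,np.cross(x,y)],1)
E
python3 - <<'E'
from h import *
im=cv2.imread("pics/top0.png");hsv=cv2.cvtColor(im,cv2.COLOR_BGR2HSV)
g=cv2.inRange(hsv,(65,90,30),(95,255,255));g[:,:145]=0;g[:,215:]=0;g[:110]=0;g[235:]=0
c=max(cv2.findContours(g,0,2)[0],key=cv2.contourArea);print(cv2.minAreaRect(c))
print("box",[onz("top",*q,.075)[:2].round(3) for q in cv2.boxPoints(cv2.minAreaRect(c))])
print("dial",onz("top",181,175,.12),"post",onz("top",166,209,.111),"pot",onz("top",261,202,.06),"jar",onz("top",330,208,.09))
ys,xs=slice(110,240),slice(135,235)
cv2.imwrite("pics/topc.png",cv2.resize(im[ys,xs],None,fx=4.5,fy=4.5,interpolation=cv2.INTER_CUBIC))
d=onz("top",181,175,.12)
for a in np.radians([0,45,90,135,180,225,270,315]):
    q=ctrl.ik([d[0],d[1],.3],down(a));print(np.degrees(a),None if q is None else np.round(q,1))
E
```

```text
((184.4706268310547, 175.16880798339844), (44.93422317504883, 98.34984588623047), 9.865806579589844)
box [array([0.418, 0.339]), array([0.678, 0.301]), array([0.656, 0.182]), array([0.397, 0.224])]
dial [0.52770475 0.26361314 0.12      ] post [0.44238916 0.30153675 0.111     ] pot [0.46448567 0.06038341 0.06      ] jar [ 0.44439067 -0.11579252  0.09      ]
0.0 [20.7 21.4 74.9 -0.  83.7 20.7]
45.0 [ 20.7  21.4  74.9  -0.   83.7 -24.3]
90.0 [ 20.7  21.4  74.9  -0.   83.7 -69.3]
135.0 [  20.7   21.4   74.9   -0.    83.7 -114.3]
180.0 [  20.7   21.4   74.9   -0.    83.7 -159.3]
225.0 [ 20.7  21.4  74.9   0.   83.7 155.7]
270.0 [ 20.7  21.4  74.9  -0.   83.7 110.7]
315.0 [20.7 21.4 74.9 -0.  83.7 65.7]
```

View pics/topc.png

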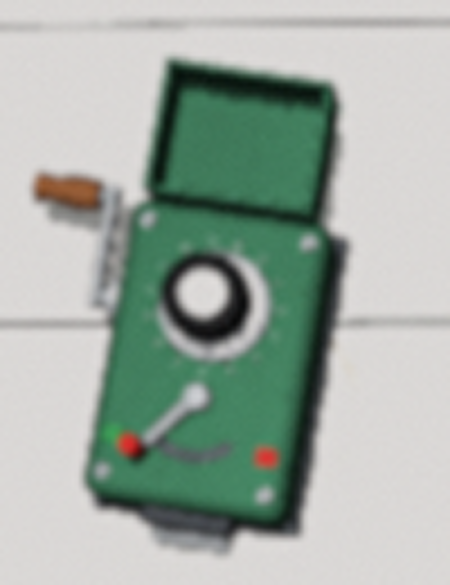

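Rough dial position is (0.528, 0.264), with mill yaw about -8°. The post agrees: dial to post gives -6° to -8.6°, depending on the lever's start angle. Next I raise the arm, swing over and look from close by.

```bash
python3 - <<'E'
from h import *
R0=ctrl.current_eef_rot()
ctrl.goto([.13,-.5,.42],R0)
R=down(np.radians(130))
ctrl.goto([.528,.264,.40],R)
ctrl.goto([.528,.264,.24],R)
T=tool();im=ctrl.read_camera("wrist");np.save("T1.npy",T);cv2.imwrite("pics/w1.png",im)
print(T.round(3),ctrl.current_q(),ctrl.current_t(),ctrl.current_wrist_torque(),ctrl.current_contact_force())
E
```

```text
[[-0.642  0.002 -0.766  0.529]
 [ 0.766  0.001 -0.642  0.264]
 [-0.001 -1.    -0.002  0.241]
 [ 0.     0.     0.     1.   ]] [ 2.07523202e+01  2.40131763e+01  7.99351133e+01 -1.78069519e-03
  7.58715849e+01 -1.09226217e+02] 4.7833 [ 0.16285724 -0.17784294  0.00214468] [ 0.10766354 -0.75655191  0.31617999]
```

View pics/w1.png

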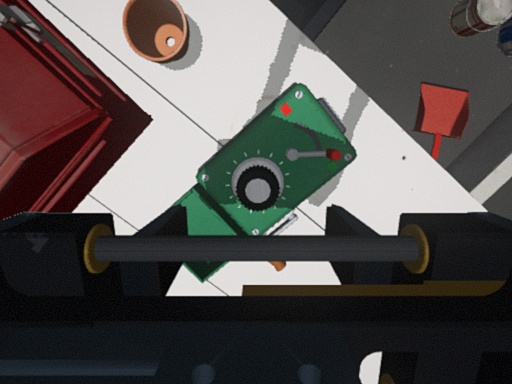

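The wrist view shows the dial cap at about (258,190), the lever pivot at (292,155), the red post at (334,155) and the red mark at (286,110).

```bash
python3 - <<'E'
from h import *
im=cv2.imread("pics/w1.png");T=np.load("T1.npy")
hsv=cv2.cvtColor(im,cv2.COLOR_BGR2HSV)
g=cv2.GaussianBlur(cv2.cvtColor(im,6),(3,3),0)
blk=(g<60).astype(np.uint8);blk[:155]=0;blk[207:]=0;blk[:,:228]=0;blk[:,290:]=0
c=max(cv2.findContours(blk,0,1)[0],key=cv2.contourArea);e=cv2.fitEllipse(cv2.convexHull(c));print("black",e)
cap=((g>90)&(g<200)&(hsv[...,1]<60)).astype(np.uint8);cap[:176]=0;cap[205:]=0;cap[:,:242]=0;cap[:,274:]=0
c=max(cv2.findContours(cap,0,1)[0],key=cv2.contourArea);(u,v),r=cv2.minEnclosingCircle(c);print("cap",u,v,r)
D=onz("wrist",u,v,.12,T);print("dial",D, "black@.12",onz("wrist",*e[0],.115,T))
red=cv2.inRange(hsv,(0,150,60),(8,255,255))|cv2.inRange(hsv,(172,150,60),(180,255,255));
n,l,s,ce=cv2.connectedComponentsWithStats(red)
for i in range(1,n):
    if s[i,4]>20 and 250<ce[i][0]<360 and 90<ce[i][1]<180: print(s[i],ce[i],onz("wrist",*ce[i],.105,T),onz("wrist",*ce[i],.075,T))
P=onz("wrist",292,155,.084,T);print("pivot",P,np.hypot(*(P-D)[:2]),"yaw",np.degrees(np.arctan2(*(D-P)[1::-1])))
E
```

```text
black ((263.19915771484375, 192.27401733398438), (47.46410369873047, 58.642181396484375), 129.2738037109375)
cap 257.2578125 190.453125 12.266284942626953
dial [0.52939387 0.26656476 0.12      ] black@.12 [0.52758339 0.27379147 0.115     ]
[280 103  12  13  88] [285.5        109.22727273] [0.44342483 0.23417045 0.105     ] [0.44004025 0.23536878 0.075     ]
[329 149  12  12  93] [335.05376344 154.68817204] [0.44425308 0.3091958  0.105     ] [0.44094933 0.31771614 0.075     ]
pivot [0.47545005 0.27585348 0.084     ] 0.05473770393550558 yaw -9.770097303824945
```

```bash
python3 - <<'E'
from h import *
D=[.5292,.2656]
R=down(np.radians(130))
ctrl.command_gripper(.75)
ctrl.goto([*D,.14],R)
print("w",ctrl.current_grip_width(),ctrl.current_tool_pos())
print(ctrl.move_l([*D,.090],vel=.04,contact_N=8))
f=lambda:print(ctrl.current_t(),ctrl.current_tool_pos().round(4),ctrl.current_contact_force().round(2),ctrl.current_wrist_torque().round(3))
f();ctrl.command_gripper(0.0);ctrl.sleep(.3);f();print("w",ctrl.current_grip_width(),np.round(ctrl.current_q(),2))
E
```

```text
w 0.7536364848875546 [0.52944806 0.26569968 0.14058457]
False
7.2083 [0.5294 0.2657 0.0902] [ 0.85 -0.22  0.45] [ 0.093 -0.084 -0.051]
7.95 [0.5292 0.2657 0.0901] [-0.96  2.36  4.43] [0.66  0.298 0.007]
w 0.530096230742933 [ 2.0880e+01  3.3850e+01  8.9430e+01  1.0000e-02  5.6710e+01 -1.0912e+02]
```

```bash
python3 - <<'E'
from h import *
q0=np.array(ctrl.current_q());t0=ctrl.current_t();log=[]
tz=lambda:np.mean([ctrl.current_wrist_torque()[2] for _ in range(3)])
b=.0
q=q0.copy();hit=False
while q[5]-q0[5]<195:
    q[5]+=2.4;ctrl.movej(q);ctrl.sleep(.04)
    m=tz()-b;log.append((round(ctrl.current_q()[5]-q0[5],1),round(m,3)))
    if abs(m)>.22:
        ctrl.sleep(.1);m=tz()-b;print("hit?",ctrl.current_q()[5]-q0[5],m)
        if abs(m)>.22: hit=True;break
    if ctrl.current_t()-t0>30:break
ctrl.sleep(.15)
print(hit,ctrl.current_t()-t0,tz(),ctrl.current_contact_force().round(1),np.round(ctrl.current_q(),2),q0)
print(log)
np.save("q0.npy",q0)
E
```

```text
hit? 146.3104945625743 0.3863045378544682
True 18.041700000000002 0.40646717569023966 [-0.2  8.2  1.4] [2.090e+01 3.386e+01 8.940e+01 4.000e-02 5.669e+01 3.719e+01] [ 2.08798245e+01  3.38503036e+01  8.94266413e+01  1.04780351e-02
  5.67133724e+01 -1.09122763e+02]
[(np.float64(2.3), np.float64(0.101)), (np.float64(4.7), np.float64(0.069)), (np.float64(7.1), np.float64(0.074)), (np.float64(9.5), np.float64(0.05)), (np.float64(11.9), np.float64(-0.011)), (np.float64(14.3), np.float64(-0.067)), (np.float64(16.7), np.float64(-0.072)), (np.float64(19.1), np.float64(-0.074)), (np.float64(21.5), np.float64(-0.125)), (np.float64(23.9), np.float64(-0.075)), (np.float64(26.3), np.float64(0.166)), (np.float64(28.7), np.float64(0.058)), (np.float64(31.1), np.float64(0.095)), (np.float64(33.5), np.float64(-0.013)), (np.float64(35.9), np.float64(-0.05)), (np.float64(38.3), np.float64(-0.058)), (np.float64(40.7), np.float64(-0.117)), (np.float64(43.1), np.float64(-0.06)), (np.float64(45.5), np.float64(-0.016)), (np.float64(47.9), np.float64(-0.078)), (np.float64(50.3), np.float64(0.053)), (np.float6
[... 889 characters left out ...]
4(0.048)), (np.float64(107.9), np.float64(-0.024)), (np.float64(110.3), np.float64(-0.015)), (np.float64(112.7), np.float64(-0.027)), (np.float64(115.1), np.float64(-0.093)), (np.float64(117.5), np.float64(-0.087)), (np.float64(119.9), np.float64(-0.105)), (np.float64(122.3), np.float64(0.097)), (np.float64(124.7), np.float64(0.069)), (np.float64(127.1), np.float64(0.025)), (np.float64(129.5), np.float64(-0.003)), (np.float64(131.9), np.float64(0.033)), (np.float64(134.3), np.float64(-0.107)), (np.float64(136.7), np.float64(-0.038)), (np.float64(139.1), np.float64(-0.076)), (np.float64(141.5), np.float64(-0.116)), (np.float64(143.9), np.float64(-0.062)), (np.float64(146.3), np.float64(0.3))]
```

The stop is felt at 146° of turn, with 0.3–0.4 N m. Detents show at about 24, 48, 73, 97, 121 and 145°, so the stop is six clicks from the start. Next I turn back three clicks and release.

```bash
python3 - <<'E'
from h import *
q0=np.load("q0.npy");q=q0.copy()
for r in np.arange(140.5,72,-4).tolist()+[72.5]:
    q[5]=q0[5]+r;ctrl.movej(q);print(round(ctrl.current_q()[5]-q0[5],1),round(ctrl.current_wrist_torque()[2],3),end="; ")
ctrl.sleep(.3);print(ctrl.current_wrist_torque()[2])
ctrl.command_gripper(.75);ctrl.sleep(.3)
print(ctrl.current_grip_width(),ctrl.current_wrist_torque().round(3),ctrl.current_contact_force().round(2),ctrl.current_t())
p=ctrl.current_tool_pos();ctrl.move_l([p[0],p[1],.20],vel=.12)
T=tool();im=ctrl.read_camera("wrist");np.save("T2.npy",T);cv2.imwrite("pics/w2.png",im)
print(T.round(3),ctrl.current_t(),np.round(ctrl.current_q(),1))
E
```

```text
140.4 -0.059; 136.4 -0.035; 132.4 0.027; 128.4 0.042; 124.4 0.094; 120.4 -0.084; 116.4 -0.04; 112.4 -0.014; 108.4 0.006; 104.4 0.084; 100.4 0.149; 96.4 -0.042; 92.4 -0.117; 88.4 -0.029; 84.4 0.033; 80.4 0.04; 76.4 0.07; 72.4 -0.1; 72.4 -0.043; -0.051236359532570795
0.7483322251549206 [ 0.02  -0.119 -0.013] [-0.68 -0.37 -0.46] 31.85
[[ 0.537 -0.001 -0.843  0.529]
 [ 0.843 -0.     0.537  0.266]
 [-0.001 -1.     0.001  0.199]
 [ 0.     0.     0.     1.   ]] 32.9667 [ 20.9  26.5  83.    0.   70.6 -36.6]
```

View pics/w2.png

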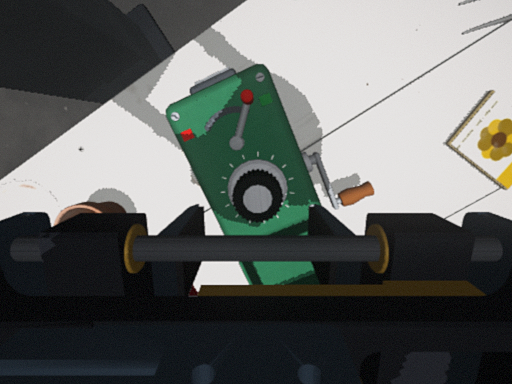

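Turning back passed three detents, and the dial has been released. In the view the post is at (247,97), the pivot at about (237,143) and the dial cap at (257,199). I'll measure the post and lever, then grip the post.

```bash
python3 - <<'E'
from h import *
im=cv2.imread("pics/w2.png");T=np.load("T2.npy");hsv=cv2.cvtColor(im,cv2.COLOR_BGR2HSV)
red=cv2.inRange(hsv,(0,150,60),(8,255,255))|cv2.inRange(hsv,(172,150,60),(180,255,255))
n,l,s,ce=cv2.connectedComponentsWithStats(red)
i=[i for i in range(1,n) if s[i,4]>20 and 235<ce[i][0]<262 and 80<ce[i][1]<115];print(s[i],ce[i])
D=onz("wrist",257.5,199,.12,T);V=onz("wrist",237,143,.084,T);P=onz("wrist",*ce[i[0]],.107,T)
print("D",D,"V",V,"P",P)
D=np.array([.5293,.2657]);V=V[:2];P=P[:2]
yaw=np.arctan2(*(D-V)[::-1]);Vm=(V+[.4754,.2759])/2
yaw=np.arctan2(*(D-Vm)[::-1]);V=D-.055*np.array([np.cos(yaw),np.sin(yaw)])
phi=np.arctan2(*(P-V)[::-1]);print("yaw",np.degrees(yaw),"V",V,"r",np.hypot(*(P-V)),"theta",phi-(yaw+np.pi-.7))
np.save("lev.npy",[*V,phi,yaw])
a=phi-np.pi/2;p=V+.045*np.array([np.cos(phi),np.sin(phi)]);p=(p+P)/2
ok=-.15<phi-(yaw+np.pi-.7)<.25 and .038<np.hypot(*(P-V))<.052
if ok:
    ctrl.command_gripper(.42)
    ctrl.goto([*p,.15],down(a))
    print(ctrl.move_l([*p,.092],vel=.06,contact_N=6))
    T=tool();print(T[:3,3],ctrl.current_contact_force().round(2),ctrl.current_t())
    cv2.imwrite("pics/w3.png",ctrl.read_camera("wrist"))
    cv2.imwrite("pics/s3.png",cv2.resize(ctrl.read_camera("scene")[180:330,110:310],None,fx=3,fy=3))
E
```

```text
[[241  90  12  13 134]] [[246.58955224  96.        ]]
D [0.52978816 0.26669942 0.12      ] V [0.47579929 0.27590507 0.084     ] P [0.44488073 0.30873185 0.107     ]
yaw -10.757418488408941 V [0.47526656 0.27596582] r 0.04468681040365498 theta 0.06468194356414392
False
[0.44498705 0.30898811 0.09232855] [-0.34 -1.02  0.37] 35.225
```

View pics/s3.png

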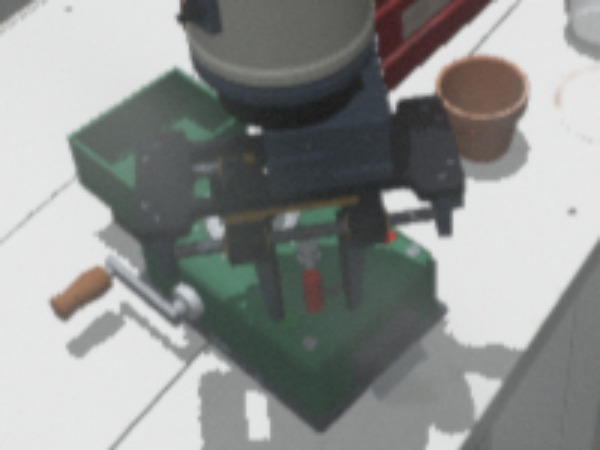

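The scene crop shows the red post at (313,290), squarely between the fingers at (270,290) and (350,280). Measured radius is 44.7 mm and lever angle is 0.065, both plausible. Now I grip and swing.

```bash
python3 - <<'E'
from h import *
vx,vy,phi,yaw=np.load("lev.npy");V=np.array([vx,vy]);th0=phi-(yaw+np.pi-.7)
ctrl.command_gripper(0.0);ctrl.sleep(.1)
print("w",ctrl.current_grip_width()*91,ctrl.current_contact_force().round(1))
f0=ctrl.current_contact_force()
th=th0
while th<1.5:
    th+=.08 if th<1.25 else .03
    p=yaw+np.pi-.7+th;c=V+.045*np.array([np.cos(p),np.sin(p)])
    ctrl.goto([*c,.092],down(p-np.pi/2))
    t=np.array([-np.sin(p),np.cos(p)]);F=ctrl.current_contact_force()-f0
    ft=F[:2]@t;print(round(th,2),round(ft,1),round(np.hypot(*F[:2]),1),end="; ")
    if abs(ft)>10: ctrl.sleep(.1);break
print("\nth",th,(ctrl.current_contact_force()-f0).round(1),ctrl.current_t())
if th>1.2:
    ctrl.command_gripper(.42);p_=ctrl.current_tool_pos();ctrl.move_l([*p_[:2],.22],vel=.12)
    T=tool();np.save("T4.npy",T);cv2.imwrite("pics/w4.png",ctrl.read_camera("wrist"));print(ctrl.current_t())
E
```

```text
w 11.067991532348337 [-0.7 -0.2  1.7]
0.14 0.6 0.8; 0.22 0.1 1.2; 0.3 0.4 0.5; 0.38 0.8 0.9; 0.46 -0.0 0.1; 0.54 0.1 2.1; 0.62 0.3 3.6; 0.7 1.2 4.2; 0.78 0.1 4.9; 0.86 0.2 5.4; 0.94 -1.5 5.2; 1.02 1.2 5.3; 1.1 0.1 6.2; 1.18 0.4 5.7; 1.26 0.6 6.1; 1.29 0.4 6.4; 1.32 1.1 6.9; 1.35 0.2 6.3; 1.38 0.4 7.2; 1.41 -0.1 6.9; 1.44 -1.3 6.6; 1.47 -13.5 14.6; 
th 1.4746819435641443 [-11.4   8.1   4.4] 41.5667
43.4333
```

View pics/w4.png

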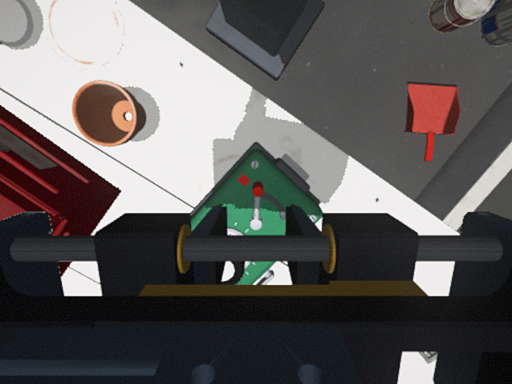

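The end stop was felt with 13 N. In the view the post is at (258,189) beside the red mark at (244,181). Before handing in I'll check the lever angle and the pot and jar by numbers.

```bash
python3 - <<'E'
from h import *
vx,vy,phi,yaw=np.load("lev.npy");T=np.load("T4.npy")
P=onz("wrist",258,189,.107,T)[:2];p=np.arctan2(P[1]-vy,P[0]-vx)%(2*np.pi)
print("lock",p-(yaw+np.pi-.7),np.hypot(P[0]-vx,P[1]-vy))
q=ctrl.current_tool_pos();ctrl.move_l([*q[:2],.38],vel=.15)
a=cv2.imread("pics/top0.png");b=ctrl.read_camera("top");cv2.imwrite("pics/top5.png",b)
for n,(u,v) in dict(pot=(261,202),jar=(330,208)).items():
    t=a[v-16:v+17,u-16:u+17];r=cv2.matchTemplate(b[v-30:v+31,u-30:u+31],t,cv2.TM_CCOEFF_NORMED);_,m,_,l=cv2.minMaxLoc(r)
    print(n,"shift px",l[0]-14,l[1]-14,round(m,3))
print(ctrl.current_t(),ctrl.current_contact_force().round(2))
E
```

```text
lock 1.4241014207068723 0.04743460684263228
pot shift px 0 0 1.0
jar shift px 0 0 1.0
44.7 [0.21 0.72 0.69]
```

```bash
python3 -c "
from bench import ctrl
ctrl.sign_off();print(ctrl.current_t())"
```

```text
the job is handed in; nothing more can be done
the job is handed in; nothing more can be done
```

The job is done and handed in, with the arm clear of everything about 45 s into the 72 s allowed. Sign-off reports no verdict.

- **Dial to the stop:** I gripped the dial and turned it clockwise in 2.4° steps. I counted six detents, then felt the stop at about 146° with 0.3–0.4 N m, which is inside the firm-feel range and well below 0.7 N m.
- **Three clicks back:** I turned it back to three clicks before the stop, felt three detents go by, and released it to settle. The dial has no mark, so its final position rests on the felt detents and the commanded angle; I could not check it by picture.
- **Lock lever:** I gripped the red post and swung it until it met its end stop at about 13 N, then let go. The last wrist picture gave an angle of about 1.42 rad against the 1.4 rad end (over 1.25 needed). Radius in that picture came out at 47 mm against the true 45 mm, about the calibration error.
- **Pot and jar:** The top camera showed no shift of either (0 px).
- **Contact:** The final contact force was about 1 N, which is sensor noise with the arm clear.

None of the checks failed.

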